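# Stopper a round flask and hold it pressed in the sprung head of a vortex mixer

### The arm

A 6-joint arm with a two-finger parallel gripper is mounted at the origin on the work surface. World frame = base frame: x ahead of the robot, y to its left, z up, the work surface at z = 0. Lengths are in m, angles in rad, forces in N, time in s.
With the tool pointing down it reaches from about 0.3 to 0.775 m from the base axis. Payload 14.6 kg.
Tool frame: the origin (TCP) lies at the very end of the fingers, on their centre line; the grasp point (between the pads) lies 19 mm behind it (env.hold_point_z is the distance from the TCP to the grasp point, in m); z points along the fingers, y is the line along which they close (so a half turn about z gives the same grasp; the last joint's range is limited). The gripper opens to 85 mm and grips with 20 to 120 N. Pads are 22 mm wide; open, the fingers measure 114 mm over their backs; the gripper's body (76 mm by 85 mm) begins 54 mm behind the grasp point. The pads swing forward as they close: fully open they stand 13 mm farther back than shut.
Start: joints at [-1.292, 0.3, 1.521, -0, 1.321, -0.067], TCP at [0.186, -0.517, 0.231] pointing down, gripper open.
Joint ranges: [-3.03, 3.03], [-0.79, 2.21], [0.23, 2.52], [-1.04, 4.18], [0, 3.07], [-2.55, 2.55]. Speed limits (rad/s): [2.22, 2.22, 2.57, 3.14, 3.14, 3.14].

### API

Orientations are given as a unit quaternion [x, y, z, w].
In Python, from bench import env, order, status, grab_frame, get_calibration gives the robot as it stands (env), with the cameras as plain functions, the job (order) and the readings (status).
- The arm moves only by the tool jog_arm, called after ">>>" as name(argument=value, ...) on one line, values as JSON. Schema: {"type":"object","properties":{"segments":{"type":"array","items":{"type":"number"},"minItems":7,"maxItems":70},"only":{"type":"string"},"quiet":{"type":"boolean"},"lines":{"type":"string"}},"required":["segments"],"additionalProperties":false}. segments is one flat list of numbers that holds 1 to 10 rows one after another, with no inner brackets; each row has 7 numbers: a rotation vector rx, ry, rz in rad, then dx, dy, dz in m, then the opening from 0.0 (shut) to 1.0 (fully open); each row is the pose to reach, as a shift and turn from the pose commanded when the call began, along the tool's axes at that moment; what a row does not reach only later rows make up. A row lasts 1/10 s, in which the tool goes at most 0.05 m and 0.15 rad, less where a joint would pass 70% of its speed; a pose out of reach is approached as far as the arm can. The fingers move at their own pace and stop on an object; the grip force is fixed at half the most. Time passes only in rows, so rows that do not move let the fingers close. The tool returns the time, the measured TCP pose, the force, the opening and the grip force at its end. only (a regular expression) keeps the lines of the reply that match it, lines (a string "A,B") keeps lines A to B, and quiet returns only ok. Input that does not fit is refused with a message, and nothing moves.
- status.get_obs(): the state, without advancing time (a new reading comes with each control period).
- grab_frame(name): name is "side" or "top"; returns the picture (420x560x3 uint8, red, green, blue); there is no depth.
- get_calibration(name): a dict with "fx", "fy", "cx", "cy" (pixels), "R" (3x3) and "t" (3): a world point X has camera coordinates R X + t. Camera axes: x right, y down, z forward; pixel columns grow to the right and rows downward; lengths in m; the calibration is good to about 2 mm. A picture is of the moment at which its call begins. get_calibration takes no time and is no camera call.
- order.close_job(): hands the job in; it is judged then, once.
The state is a dict: "time_s": time; "joints": joint angles; "joint_vel": joint speeds; "joint_torque": joint torques, N m; "tcp_pos": TCP position; "tcp_rot": TCP orientation; "ft_force": force on the tool from outside, world axes, zero at the start; "wrist_torque": the same for the moment, N m; "opening": opening from 0.0 (shut) to 1.0 (fully open); "finger_force": force on a finger pad.
Only numpy, scipy, OpenCV 4.12 (cv2) and the standard library are available. Lean on these libraries where they do the work, as an engineer would, in place of code of your own. Each camera call takes 0.05 s, during which the arm holds its last target. There are 200 camera calls.

### The job

Close the round-bottom flask where it stands in its cork ring: take the white stopper out of the tube rack and set it fully home in the flask's neck. Then take the flask by its neck, lower it upright into the sprung ring head of the vortex mixer and press it firmly straight down, to or nearly to the bottom of the head's travel but without ramming it, as one does to run the mixer by touch. Do not let go of the neck: the job finishes with you still holding the flask upright and pressed down, stopper in, and with the other things on the bench and the tubes in the rack left where they were.

Things in the scene. Friction and masses are not known exactly. Their poses are not given: they have to be found in the camera images.
- flask: Round-bottom flask of brown glass, 0.2 kg, upright in the cork ring: 64 mm bulb, straight neck 28 mm across from 67 to 112 mm above the origin, then a 29 mm bead up to the mouth at 117 mm; bore 22 mm. Origin: lowest point of the bulb (20 mm above the bench at the start); z runs up the neck. Best grip: neck, 92 mm above the origin, any yaw, 30 N or more so it does not slip when pressed.
- flask_bulb (a point): Centre of the flask's 64 mm bulb, 32 mm above the flask's origin; axes as the flask.
- flask_mouth (a point): Centre of the flask's mouth, the flat top of its neck, 117 mm above the flask's origin; axes as the flask.
- cork_ring: Loose ring of cork that holds the flask upright: 90 mm across, 46 mm hole, 30 mm high; origin at the centre of its underside.
- stopper: Off-white plastic stopper, 44 mm tall, 14 g: plug 22 mm long tapering from 18.4 to 15 mm at its tip, then a ribbed head 24.4 mm across, 22 mm high, its flat underside the shoulder. Origin at the plug's tip, z up. Stands plug down in a rack hole, shoulder on the rack's top. Take the head from above by the fingertips, 2 to 4 mm above the shoulder, to clear rack and neck (neck is wider than head).
- stopper_shoulder (a point): Centre of the flat underside of the stopper's head, 22 mm above its tip; axes as the stopper.
- rack: Grey plastic tube rack fixed to the bench, 74 mm (x) by 166 mm (y) by 60 mm tall, origin under its centre. Two rows of five 22 mm holes, 32 mm apart, rows at x = -16 and +16 mm. The stopper and two tubes stand in the first, middle and last hole of the row at x = -16 mm, in any order.
- tube1: Clear capped tube (green cap), 18 mm thick, 101 mm tall, standing in the rack with its top 106 mm above the bench; origin at its foot. Leave alone.
- tube2: Clear capped tube (blue cap), as tube1. Leave alone.
- mixer: Touch-start vortex mixer fixed to the bench, motor off: pale grey housing 76 mm tall, 125 mm wide (y), reaching from 97 mm in front of the origin (-x, side with knob and switch) to 70 mm behind, with rubber bellows and the ring head on top. Origin at bench height exactly under the head's axis.
- head_seat (a point): Centre of the top of the mixer's ring head, on its vertical axis, 122 mm above the bench at rest; goes down with the head. The head is a dish 77 mm across with a rubber ring of 50 mm inner diameter on top. The bulb centres itself in the ring; seated, the bulb's centre is 20 mm above this point and the flask's origin 12 mm below it.
- head (a joint): How far the mixer's head is pressed straight down, m: 0 at rest (top), 0.010 at its hard stop. Its spring lets it start to move at about 4 N and takes about 9 N at 6 mm and 12 N at the stop; the flask's own weight does not move it.
- petri_stack: Stack of four petri dishes with brown agar, 90 mm across, 62 mm high; origin under its centre. Leave alone.
- media_bottle: Clear glass bottle with orange cap, 58 mm across, 110 mm tall; origin under its centre. Leave alone.
- conical_flask: Clear conical flask, 79 mm across at the foot, 110 mm tall; origin under its centre. Not the flask meant here; leave alone.
- pipette: Dark blue and white micropipette lying down, about 250 mm long along its x, 31 mm high; origin on the bench near its middle. Leave alone.
- tip_box: Pipette tip box, 88 x 125 mm, 73 mm high; origin under its centre. Leave alone.
- marker: Grey marker pen with a black cap lying along its x, 135 mm long, 18 mm thick. Leave alone.

How it is judged:
By the outcome, as a careful person would: the job done as asked, in the order asked, and still so for the second after the job is handed in, while the arm keeps its last pose, push and grip.
It also fails if it takes over 61 s, if anything falls off the work surface, if the arm or the gripper's body presses on something with over 40 N, if the wrist force passes 120 N, or if a joint passes its speed limit or range.

## Working session

There is one attempt and no reset: what is moved stays moved. The work goes in short steps, Python scripts to look and compute and a tool call to move; the robot and the scene stay as the last step left them, time stands still between calls to the robot, and variables do not carry over. Pictures are saved under pics/ and viewed, at most 12 in all, crops included, and the job is handed in when it is done.

```bash
ls; mkdir -p pics
```

Run:
```python
from bench import env, order, status, grab_frame, get_calibration
import cv2
for n in("side","top"):
    cv2.imwrite(f"pics/{n}0.png",grab_frame(n)[:,:,::-1]); c=get_calibration(n); print(n,c)
o=status.get_obs();print(o, env.hold_point_z)
```

```text
bench.py
pics
side {'fx': 405.6545901286902, 'fy': 405.6545901286902, 'cx': 281.78008655445797, 'cy': 206.41438490514128, 'R': array([[-0.93141314, -0.36395345,  0.00272808],
       [-0.21698348,  0.54924525, -0.80699927],
       [ 0.29221178, -0.75224168, -0.59054613]]), 't': array([0.52004009, 0.19511606, 0.96618285])}
top {'fx': 449.11586441579686, 'fy': 449.11586441579686, 'cx': 272.6213808827162, 'cy': 206.11649106842106, 'R': array([[ 0.00296799, -0.99992412, -0.01195592],
       [-0.99595865, -0.00188258, -0.08979321],
       [ 0.08976389,  0.01217411, -0.99588867]]), 't': array([0.00687825, 0.55704281, 1.49114242])}
{'time_s': 0.1, 'joints': array([-1.29161721e+00,  3.00406518e-01,  1.52151057e+00,  3.20744964e-05,
        1.32067073e+00, -6.65998528e-02]), 'joint_vel': array([-0.00074421, -0.00213623, -0.00130782, -0.00034014,  0.00074995,
        0.00072178]), 'joint_torque': array([ 7.25394402e-04, -5.44378102e+01, -3.62372053e+01, -6.85720852e-05,
        3.02858549e-03, -1.01239806e-05]), 'tcp_pos': array([ 0.186361  , -0.51725368,  0.23078656]), 'tcp_rot': array([ 9.85092366e-01,  1.72025530e-01, -3.73398414e-05, -4.96423077e-04]), 'ft_force': array([-0.30168415, -0.11390611, -0.09887551]), 'wrist_torque': array([-0.02283916,  0.06532487,  0.03173764]), 'finger_force': 0.0, 'opening': 0.9954192522101883} 0.0187
```

View pics/side0.png

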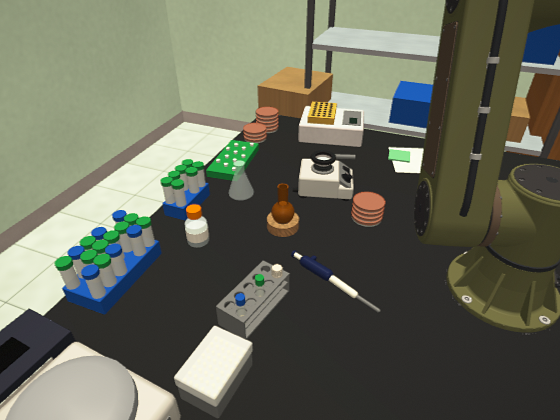

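View pics/top0.png

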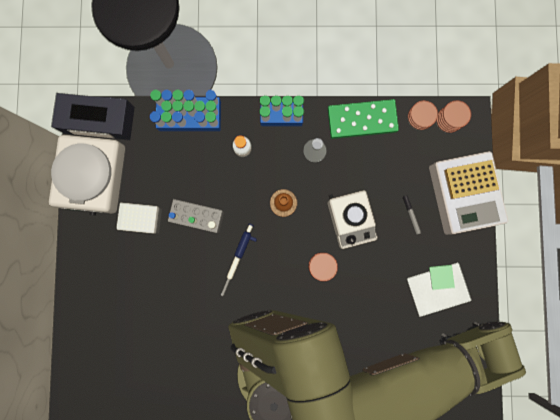

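Side view: stopper at (277,269), blue tube (240,298), green tube (259,280), flask mouth at about (283,186), mixer head at about (323,160). Top view: stopper (211,225), flask (284,202), mixer ring (355,215). I'll enlarge these for detail.

Run:
```python
import cv2,numpy as np
s=cv2.imread("pics/side0.png");t=cv2.imread("pics/top0.png")
def crop(im,u,v,w=44,h=50,k=6): return cv2.resize(im[v-h//2:v+h//2,u-w//2:u+w//2],None,fx=k,fy=k,interpolation=cv2.INTER_NEAREST)
a=np.hstack([crop(s,277,272),crop(s,283,205),crop(s,323,165)])
b=np.hstack([crop(t,211,225),crop(t,284,202),crop(t,355,215)])
cv2.imwrite("pics/c0.png",np.vstack([a,b]))
```

```text
(no output)
```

View pics/c0.png

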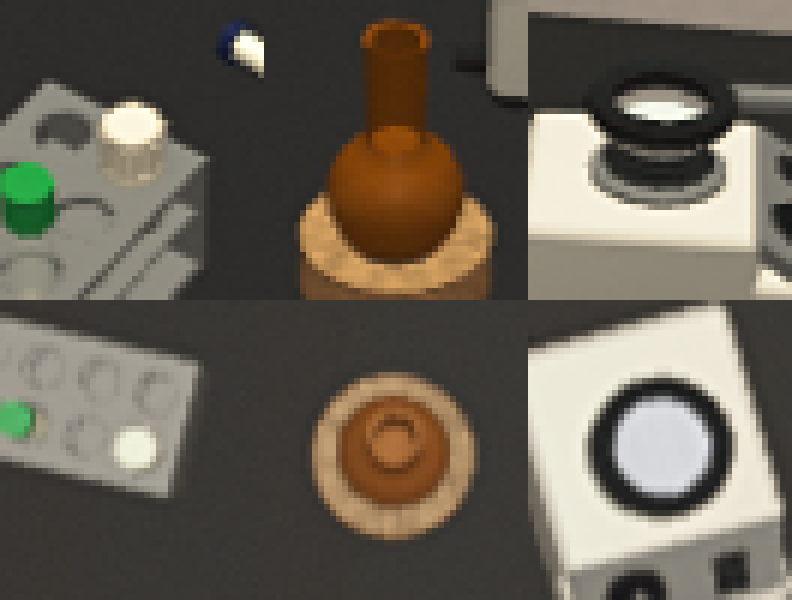

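Create h.py:
```python
import cv2,numpy as np
from bench import env, order, status, grab_frame, get_calibration
from scipy.spatial.transform import Rotation as Rn
C={n:get_calibration(n) for n in("side","top")}
def ray(n,uv):
    c=C[n];d=c["R"].T@np.array([(uv[0]-c["cx"])/c["fx"],(uv[1]-c["cy"])/c["fy"],1]);return -c["R"].T@c["t"],d/np.linalg.norm(d)
def plane(n,uv,z):
    o,d=ray(n,uv);return o+d*(z-o[2])/d[2]
def tri(a,b):
    o1,d1=ray("side",a);o2,d2=ray("top",b)
    s=np.linalg.lstsq(np.c_[d1,-d2],o2-o1,rcond=None)[0];p,q=o1+s[0]*d1,o2+s[1]*d2
    return (p+q)/2,np.linalg.norm(p-q)
def proj(n,X):
    c=C[n];p=c["R"]@X+c["t"];return np.array([c["fx"]*p[0]/p[2]+c["cx"],c["fy"]*p[1]/p[2]+c["cy"]])
def blob(mask,box,seed=None):
    u0,v0,u1,v1=box;m=np.zeros(mask.shape,np.uint8);m[v0:v1,u0:u1]=mask[v0:v1,u0:u1]
    cs=max(cv2.findContours(m,0,1)[0],key=cv2.contourArea);M=cv2.boundingRect(cs)
    mm=cv2.drawContours(np.zeros_like(m),[cs],-1,1,-1);v,u=np.nonzero(mm)
    return np.array([u.mean(),v.mean()]),len(u),M
```

Run:
```python
from h import *
s=cv2.imread("pics/side0.png").astype(int);t=cv2.imread("pics/top0.png").astype(int)
gs,gt=s.min(2),t.min(2)
# stopper top
for th in(190,205,220):
  a=blob(gs>th,(268,260,286,280));b=blob(gt>th,(202,216,222,236));print("stopper",a,b,tri(a[0],b[0]))
# mixer dark ring outer
a=blob(s.max(2)<75,(322-16,150,350,175)) if 0 else blob(s.max(2)<75,(310,153,337,178));b=blob(t.max(2)<90,(340,200,371,230));print("ring",a,b,tri(a[0],b[0]))
a=blob(gs>120,(316,157,332,168));b=blob(gt>120,(346,205,366,225));print("dish",a,b,tri(a[0],b[0]))
# flask: brown in top (bulb), side rows of neck
br=(s[:,:,2]>1.8*s[:,:,0])&(s[:,:,2]>60)
for v in range(182,222,2):
  u=np.nonzero(br[v,262:305])[0]+262;print(v,u.min() if len(u) else 0,u.max() if len(u) else 0,end=" | ")
h=cv2.cvtColor(t.astype(np.uint8),cv2.COLOR_BGR2HSV);print()
for v in (192,196,200,204,208,212): print(v,h[v,270:298].tolist()[::1][:3], [int(x) for x in t[v,270:298,0]],[int(x) for x in t[v,270:298,2]])
for k in ((283.,186.),(282.5,186)): print("mouth",tri(k,(283.2,199.8)))
```

```text
stopper (array([276.5106383 , 267.27659574]), 47, (272, 264, 10, 7)) (array([211.09090909, 224.3030303 ]), 33, (208, 222, 7, 6)) (array([0.49144585, 0.20660648, 0.08195782]), np.float64(0.0018171155494090042))
stopper (array([276.39534884, 267.37209302]), 43, (272, 265, 9, 6)) (array([211.24, 224.2 ]), 25, (209, 222, 6, 5)) (array([0.4918439 , 0.2062504 , 0.08118365]), np.float64(0.0017659841441460475))
stopper (array([276.56756757, 267.21621622]), 37, (273, 265, 8, 6)) (array([211.875, 224.   ]), 8, (210, 222, 4, 5)) (array([0.49239512, 0.20435317, 0.07975126]), np.float64(0.0021297147160322834))
ring (array([322.79032258, 160.40591398]), 372, (310, 153, 27, 18)) (array([354.69451074, 214.14558473]), 419, (343, 203, 24, 23)) (array([ 0.5237039 , -0.25480205,  0.10333608]), np.float64(0.002167882948520519))
dish (array([323.25714286, 157.88571429]), 35, (317, 157, 13, 3)) (array([355.01415094, 214.06132075]), 212, (347, 206, 17, 17)) (array([ 0.52299449, -0.25430257,  0.1126259 ]), np.float64(0.0027950022839435843))
182 0 0 | 184 278 287 | 186 277 288 | 188 278 288 | 190 278 287 | 19
[... 1526 characters left out ...]
 27, 31, 30, 32, 31, 34, 31, 28, 28, 27, 50, 101, 108, 98, 101, 88, 58, 51] [65, 145, 186, 182, 175, 160, 119, 102, 109, 116, 120, 127, 127, 129, 128, 129, 127, 122, 118, 109, 119, 173, 180, 166, 173, 147, 79, 55]
212 [[18, 22, 58], [23, 19, 55], [15, 28, 55]] [53, 51, 49, 61, 94, 110, 113, 107, 105, 104, 100, 94, 100, 96, 91, 108, 106, 106, 116, 113, 114, 108, 91, 57, 49, 52, 53, 51] [58, 55, 55, 99, 163, 188, 188, 179, 176, 175, 169, 161, 171, 167, 158, 179, 178, 179, 190, 188, 190, 185, 166, 100, 58, 54, 57, 57]
mouth (array([ 0.56616492, -0.0263278 ,  0.1384203 ]), np.float64(0.001108944297640597))
mouth (array([ 0.56680679, -0.02613491,  0.13828931]), np.float64(0.00020017324187191838))
```

Add to h.py:
```python
def rel(X,yaw=None):
    "shift of the TCP to world X in tool axes, and turn about tool z so that tool y lies along world heading yaw (mod pi)"
    o=status.get_obs();R=Rn.from_quat(o["tcp_rot"]).as_matrix();out=[o["time_s"],o["tcp_pos"].round(4),(R.T@(np.array(X)-o["tcp_pos"])).round(4)]
    if yaw is not None:
        d=R.T@np.array([np.cos(yaw),np.sin(yaw),0]);a=np.arctan2(-d[0],d[1]);out.append(round((a+np.pi/2)%np.pi-np.pi/2,3))
    return out
```

Run:
```python
from h import *
t=cv2.imread("pics/top0.png").astype(int)
g=blob((t[:,:,1]>1.5*t[:,:,2])&(t[:,:,1]>80),(185,210,200,230));b=blob((t[:,:,0]>1.5*t[:,:,2])&(t[:,:,0]>80),(165,208,180,225))
G,B=plane("top",g[0],.106),plane("top",b[0],.106);S=plane("top",(211.1,224.4),.082);print(G,B,S)
yaw=np.arctan2(*(S-B)[1::-1]);print("row heading",yaw,np.linalg.norm(S-B),np.linalg.norm(G-B))
# cork ring, bulb
k=blob((t[:,:,2]>1.4*t[:,:,0])&(t[:,:,2]>80),(265,182,305,222));print("cork",k,plane("top",k[0],.030))
a=blob(t.max(2)<90,(340,200,371,230))
print("mixer", plane("top",a[0],.122),plane("top",(355.01,214.06),.122))
print(status.get_obs()["joints"][5]); print(rel([.4915,.2065,.19],yaw+np.pi/2),rel([.5665,-.0262,.2]))
```

```text
[0.50660141 0.26769352 0.106     ] [0.52090482 0.33105378 0.106     ] [0.49199836 0.20684363 0.082     ]
row heading -1.799448601906405 0.12976804500171232 0.0649546826516462
cork (array([283.05032468, 202.55357143]), 616, (270, 189, 28, 28)) [ 0.56869281 -0.0269045   0.03      ]
mixer [ 0.5234054  -0.25136651  0.122     ] [ 0.52367753 -0.25236102  0.122     ]
-0.06659985280732217
[0.1, array([ 0.1864, -0.5173,  0.2308]), array([ 0.5324, -0.5775,  0.0414]), np.float64(-0.996)] [0.1, array([ 0.1864, -0.5173,  0.2308]), array([ 0.5241, -0.3331,  0.0312])]
```

>>> jog_arm(segments=[0,0,-0.05,0.026,-0.029,0,1,0,0,-0.1,0.053,-0.058,0,1,0,0,-0.15,0.08,-0.087,0,1,0,0,-0.2,0.106,-0.115,0,1,0,0,-0.25,0.133,-0.144,0,1,0,0,-0.3,0.16,-0.173,0,1,0,0,-0.35,0.186,-0.2,0,1,0,0,-0.4,0.213,-0.23,0,1,0,0,-0.45,0.24,-0.26,0,1,0,0,-0.5,0.266,-0.289,0,1])

```text
time_s: 1.1
tcp_pos: [0.3389, -0.1537, 0.2313]
tcp_rot: [0.912, 0.411, 0.0, 0.0]
ft_force: [-0.2, -1.2, 0.0]
opening: 1.001
finger_force: 0.0
```

```bash
python3 -c "
from h import *
print(rel([.4915,.2065,.19],-1.7994+np.pi/2))"
```

```text
[1.1, array([ 0.3389, -0.1537,  0.2313]), array([ 0.3711, -0.124 ,  0.0413]), np.float64(-0.495)]
```

>>> jog_arm(segments=[0,0,-0.05,0.037,-0.012,0,1,0,0,-0.1,0.074,-0.025,0,1,0,0,-0.15,0.111,-0.037,0,1,0,0,-0.2,0.148,-0.05,0,1,0,0,-0.25,0.185,-0.062,0.01,1,0,0,-0.3,0.222,-0.074,0.02,1,0,0,-0.35,0.26,-0.087,0.03,1,0,0,-0.4,0.297,-0.1,0.04,1,0,0,-0.45,0.335,-0.112,0.041,1,0,0,-0.495,0.371,-0.124,0.041,1])

```text
time_s: 2.1
tcp_pos: [0.4921, 0.2062, 0.1895]
tcp_rot: [0.783, 0.622, -0.001, -0.0]
ft_force: [0.7, -0.5, 0.3]
opening: 1.0
finger_force: 0.0
```

>>> jog_arm(segments=[0,0,0,0,0,0,0.7,0,0,0,0,0,0,0.7,0,0,0,0,0,0,0.7])

```text
time_s: 2.4
tcp_pos: [0.4916, 0.2038, 0.1901]
tcp_rot: [0.784, 0.621, -0.0, -0.0]
ft_force: [-0.0, -0.6, -0.1]
opening: 0.702
finger_force: 0.0
```

Run:
```python
from h import *
print(rel([.4915,.2065,.0635],-1.7994+np.pi/2))
s=grab_frame("side")[:,:,::-1];t=grab_frame("top")[:,:,::-1]
f=lambda im,u,v:cv2.resize(im[v-45:v+45,u-35:u+35],None,fx=5.5,fy=5.5)
cv2.imwrite("pics/c1.png",np.hstack([f(s,277,250),f(t,211,222)]))
```

```text
[2.4, array([0.4916, 0.2038, 0.1901]), array([ 0.0027, -0.0007,  0.1266]), np.float64(-0.002)]
```

View pics/c1.png

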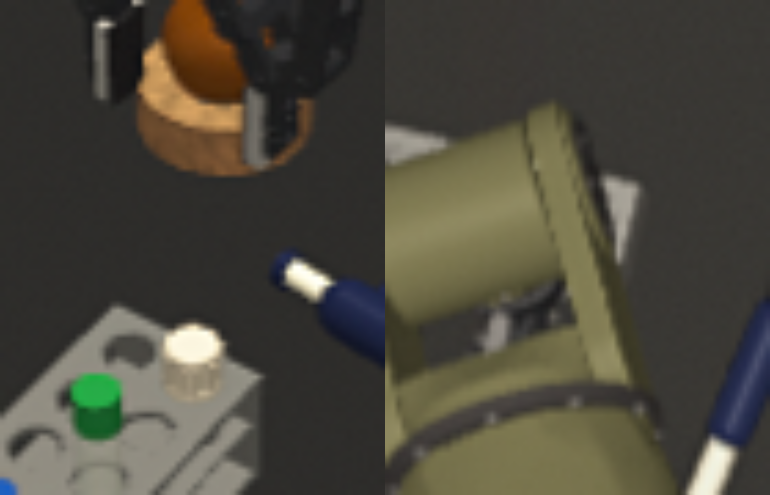

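>>> jog_arm(segments=[0,0,0,0.003,-0.001,0.02,0.7,0,0,0,0.003,-0.001,0.05,0.7,0,0,0,0.003,-0.001,0.08,0.7,0,0,0,0.003,-0.001,0.105,0.7,0,0,0,0.003,-0.001,0.118,0.7,0,0,0,0.003,-0.001,0.125,0.7,0,0,0,0.003,-0.001,0.1265,0.7,0,0,0,0.003,-0.001,0.1265,0.7,0,0,0,0.003,-0.001,0.1265,0.7])

```text
time_s: 3.4
tcp_pos: [0.4921, 0.2078, 0.0648]
tcp_rot: [0.784, 0.621, 0.001, 0.0]
ft_force: [-0.2, 0.3, -0.3]
opening: 0.695
finger_force: 0.0
```

Run:
```python
from h import *
print(rel([.4915,.2065,.0635]))
s=grab_frame("side")[:,:,::-1]
cv2.imwrite("pics/c2.png",cv2.resize(s[220:310,235:315],None,fx=6,fy=6))
```

```text
[3.4, array([0.4921, 0.2078, 0.0648]), array([-0.0014, -0.0003,  0.0013])]
```

View pics/c2.png

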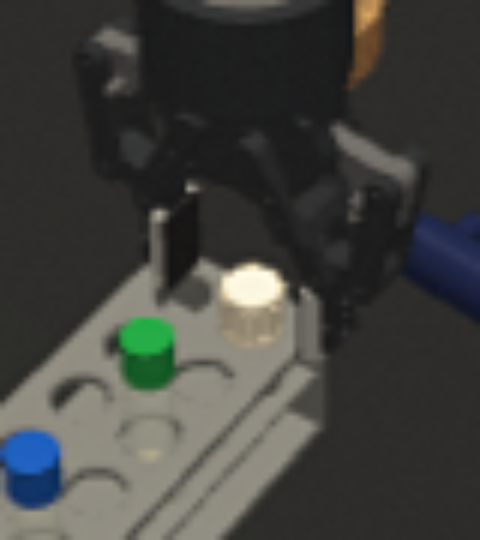

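>>> jog_arm(segments=[0,0,0,-0.001,0,0.0015,0.5,0,0,0,-0.001,0,0.0015,0.3,0,0,0,-0.001,0,0.0015,0,0,0,0,-0.001,0,0.0015,0,0,0,0,-0.001,0,0.0015,0,0,0,0,-0.001,0,0.0015,0,0,0,0,-0.001,0,0.0015,0,0,0,0,-0.001,0,0.0015,0])

```text
time_s: 4.25
tcp_pos: [0.4916, 0.2068, 0.0626]
tcp_rot: [0.784, 0.621, 0.0, 0.0]
ft_force: [-1.1, -0.9, 5.0]
opening: 0.259
finger_force: 58.8
```

>>> jog_arm(segments=[0,0,0,0,0,-0.015,0,0,0,0,0,0,-0.05,0,0,0,0,0,0,-0.09,0,0,0,0,0,0,-0.12,0,0,0,0,0,0,-0.13,0,0,0,0,0,0,-0.13,0,0,0,0,0,0,-0.13,0])

```text
time_s: 4.95
tcp_pos: [0.4909, 0.2066, 0.1908]
tcp_rot: [0.784, 0.621, -0.001, -0.0]
ft_force: [0.4, 0.0, 0.4]
opening: 0.259
finger_force: 58.8
```

Run:
```python
from h import *
print(rel([.5665,-.0262,.20]))
s=grab_frame("side")[:,:,::-1]
cv2.imwrite("pics/c3.png",cv2.resize(s[130:300,210:340],None,fx=3.5,fy=3.5))
```

```text
[4.95, array([0.4909, 0.2066, 0.1908]), array([-0.2094,  0.1266, -0.0092])]
```

View pics/c3.png

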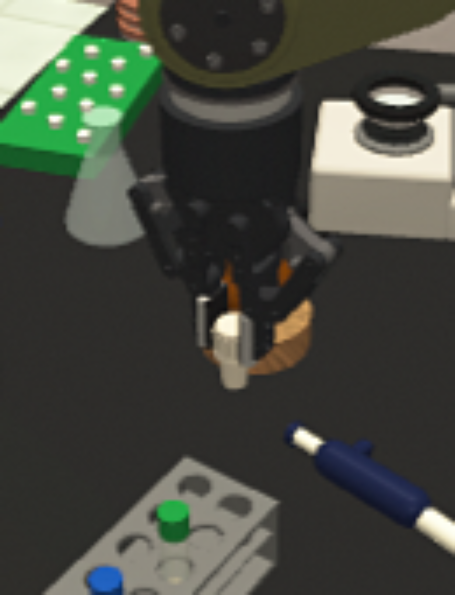

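>>> jog_arm(segments=[0,0,0,-0.015,0.01,0,0,0,0,0,-0.05,0.03,0,0,0,0,0,-0.085,0.051,0,0,0,0,0,-0.12,0.072,0,0,0,0,0,-0.155,0.094,0,0,0,0,0,-0.185,0.112,0,0,0,0,0,-0.205,0.124,0,0,0,0,0,-0.209,0.1265,0,0,0,0,0,-0.2095,0.1265,0,0,0,0,0,-0.2095,0.1265,0,0])

```text
time_s: 6.0
tcp_pos: [0.5664, -0.0253, 0.1916]
tcp_rot: [0.783, 0.622, -0.0, -0.001]
ft_force: [0.4, 0.4, -0.2]
opening: 0.259
finger_force: 58.8
```

>>> jog_arm(segments=[0,0,0,0,0,0,0,0,0,0,0,0,0,0,0,0,0,0,0,0,0])

```text
time_s: 6.3
tcp_pos: [0.5667, -0.0256, 0.1924]
tcp_rot: [0.783, 0.622, 0.0, 0.0]
ft_force: [-0.0, 0.1, 0.1]
opening: 0.262
finger_force: 58.8
```

Run:
```python
from h import *
print(rel([.5665,-.0262,.17]))
s=grab_frame("side")[:,:,::-1];t=grab_frame("top")[:,:,::-1];cv2.imwrite("pics/s4.png",s);cv2.imwrite("pics/t4.png",t)
cv2.imwrite("pics/c4.png",np.hstack([cv2.resize(s[140:230,250:320],None,fx=5.5,fy=5.5),cv2.resize(t[165:255,250:320],None,fx=5.5,fy=5.5)]))
X=status.get_obs()["tcp_pos"]
for dz in(0,-.0026,-.0246):print(dz,proj("side",X+[0,0,dz]))
```

```text
[6.3, array([ 0.5667, -0.0256,  0.1924]), array([-0.0007, -0.0001,  0.0224])]
0 [282.58194423 168.39660074]
-0.0026 [282.57799058 169.27183823]
-0.0246 [282.54499852 176.57543919]
```

View pics/c4.png

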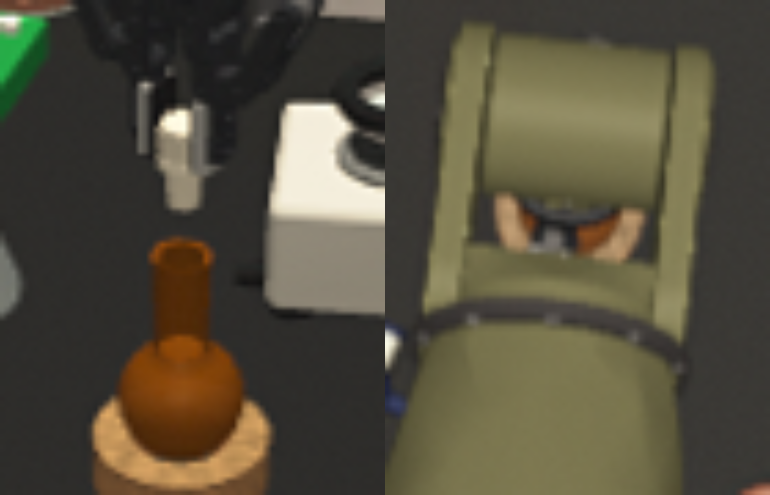

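>>> jog_arm(segments=[0,0,0,-0.0005,0,0.008,0,0,0,0,-0.0005,0,0.018,0,0,0,0,-0.0005,0,0.027,0,0,0,0,-0.0005,0,0.032,0,0,0,0,-0.0005,0,0.036,0,0,0,0,-0.0005,0,0.036,0])

```text
time_s: 7.0
tcp_pos: [0.5665, -0.0266, 0.1557]
tcp_rot: [0.784, 0.621, -0.0, -0.0]
ft_force: [0.1, 0.3, -0.4]
opening: 0.26
finger_force: 58.8
```

>>> jog_arm(segments=[0,0,0,0,0,0.003,0,0,0,0,0,0,0.006,0,0,0,0,0,0,0.009,0,0,0,0,0,0,0.012,0,0,0,0,0,0,0.012,0,0,0,0,0,0,0.012,0])

```text
time_s: 7.6
tcp_pos: [0.5667, -0.0266, 0.1443]
tcp_rot: [0.784, 0.621, 0.0, -0.0]
ft_force: [0.5, 0.7, -0.2]
opening: 0.265
finger_force: 58.8
```

```bash
python3 -c "
from h import *
print(rel([.5665,-.0262,.1396]))
s=grab_frame('side')[:,:,::-1];cv2.imwrite('pics/c5.png',cv2.resize(s[140:230,250:320],None,fx=5.5,fy=5.5))"
```

```text
[7.6, array([ 0.5667, -0.0266,  0.1443]), array([ 0.0003, -0.0003,  0.0047])]
```

View pics/c5.png

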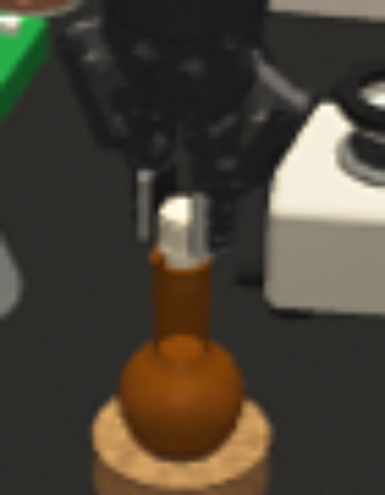

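The plug is inside the neck (mouth at crop (181,258), flask unmoved, no side force). I'll go on down until the shoulder touches.

>>> jog_arm(segments=[0,0,0,0,0,0.0015,0,0,0,0,0,0,0.003,0,0,0,0,0,0,0.0045,0,0,0,0,0,0,0.0045,0,0,0,0,0,0,0.0045,0])

```text
time_s: 8.15
tcp_pos: [0.5667, -0.0266, 0.1397]
tcp_rot: [0.784, 0.621, -0.0, -0.0]
ft_force: [0.3, 0.4, -0.3]
opening: 0.262
finger_force: 58.8
```

>>> jog_arm(segments=[0,0,0,0,0,0.0005,0,0,0,0,0,0,0.001,0,0,0,0,0,0,0.001,0])

```text
time_s: 8.45
tcp_pos: [0.567, -0.0266, 0.1394]
tcp_rot: [0.784, 0.621, 0.0, 0.0]
ft_force: [-0.7, 0.7, 5.4]
opening: 0.264
finger_force: 59.1
```

>>> jog_arm(segments=[0,0,0,0,0,0,0.3,0,0,0,0,0,0,0.4,0,0,0,0,0,0,0.55,0,0,0,0,0,0,0.7,0,0,0,0,0,0,0.7,0,0,0,0,0,-0.02,0.7,0,0,0,0,0,-0.03,0.7,0,0,0,0,0,-0.03,0.7])

```text
time_s: 9.25
tcp_pos: [0.5673, -0.0267, 0.1702]
tcp_rot: [0.784, 0.621, 0.001, 0.001]
ft_force: [0.3, 0.4, -0.3]
opening: 0.7
finger_force: 0.0
```

```bash
python3 -c "
from h import *
print(rel([.5665,-.0262,.0925]))
s=grab_frame('side')[:,:,::-1];cv2.imwrite('pics/c6.png',cv2.resize(s[140:230,250:320],None,fx=5.5,fy=5.5))"
```

```text
[9.25, array([ 0.5673, -0.0267,  0.1702]), array([ 0.0002, -0.0011,  0.0777])]
```

View pics/c6.png

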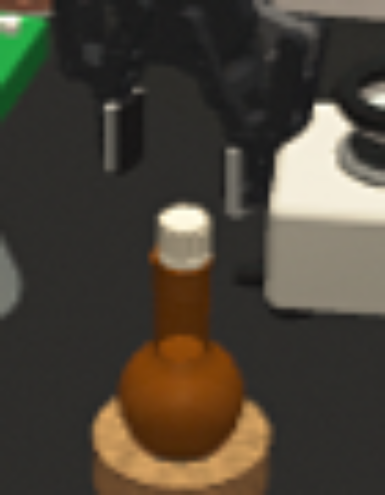

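The stopper sits home and upright (crop (184,235), shoulder on the mouth). Next I grip the neck.

>>> jog_arm(segments=[0,0,0,0,-0.0005,0.015,0.7,0,0,0,0,-0.0005,0.035,0.7,0,0,0,0,-0.0005,0.055,0.7,0,0,0,0,-0.0005,0.069,0.7,0,0,0,0,-0.0005,0.076,0.7,0,0,0,0,-0.0005,0.0775,0.7,0,0,0,0,-0.0005,0.0775,0.7])

```text
time_s: 10.0
tcp_pos: [0.5664, -0.0265, 0.0916]
tcp_rot: [0.784, 0.621, 0.0, 0.0]
ft_force: [-0.1, 0.2, 0.5]
opening: 0.705
finger_force: 0.0
```

>>> jog_arm(segments=[0,0,0,0,0,0,0.5,0,0,0,0,0,0,0.4,0,0,0,0,0,0,0.3,0,0,0,0,0,0,0,0,0,0,0,0,0,0,0,0,0,0,0,0,0,0,0,0,0,0,0,0,0,0,0,0,0,0,0])

```text
time_s: 10.8
tcp_pos: [0.5668, -0.0266, 0.0919]
tcp_rot: [0.784, 0.621, 0.001, 0.001]
ft_force: [3.0, -0.2, 6.0]
opening: 0.322
finger_force: 58.8
```

```bash
python3 -c "
from h import *
print(rel([.5665,-.0262,.0925]))"
```

```text
[10.8, array([ 0.5668, -0.0266,  0.0919]), array([ 0.0003, -0.0003, -0.0006])]
```

>>> jog_arm(segments=[0,0,0,0,0,-0.005,0,0,0,0,0,0,-0.015,0,0,0,0,0,0,-0.035,0,0,0,0,0,0,-0.06,0,0,0,0,0,0,-0.085,0,0,0,0,0,0,-0.11,0,0,0,0,0,0,-0.13,0,0,0,0,0,0,-0.138,0,0,0,0,0,0,-0.138,0,0,0,0,0,0,-0.138,0])

```text
time_s: 11.8
tcp_pos: [0.5658, -0.0265, 0.2282]
tcp_rot: [0.784, 0.621, -0.001, -0.001]
ft_force: [-0.8, 0.2, -2.4]
opening: 0.32
finger_force: 59.2
```

```bash
python3 -c "
from h import *
print(rel([.5235,-.252,.23]))"
```

```text
[11.8, array([ 0.5658, -0.0265,  0.2282]), array([-0.2293,  0.0102, -0.0017])]
```

>>> jog_arm(segments=[0,0,0,-0.01,0,0,0,0,0,0,-0.035,0.001,0,0,0,0,0,-0.07,0.003,0,0,0,0,0,-0.105,0.005,0,0,0,0,0,-0.14,0.006,0,0,0,0,0,-0.175,0.008,0,0,0,0,0,-0.205,0.009,0,0,0,0,0,-0.222,0.01,0,0,0,0,0,-0.229,0.01,0,0,0,0,0,-0.229,0.01,0,0])

```text
time_s: 12.8
tcp_pos: [0.5235, -0.252, 0.2288]
tcp_rot: [0.784, 0.621, -0.0, -0.0]
ft_force: [1.5, -0.3, -1.5]
opening: 0.318
finger_force: 59.1
```

>>> jog_arm(segments=[0,0,0,0,0,0,0,0,0,0,0,0,0,0,0,0,0,0,0,0,0])

```text
time_s: 13.1
tcp_pos: [0.524, -0.2509, 0.2294]
tcp_rot: [0.783, 0.622, 0.0, 0.0]
ft_force: [0.8, -0.3, -1.9]
opening: 0.318
finger_force: 59.1
```

Run:
```python
from h import *
print(rel([.5235,-.252,.23]))
s=grab_frame("side")[:,:,::-1];t=grab_frame("top")[:,:,::-1];cv2.imwrite("pics/s7.png",s);cv2.imwrite("pics/t7.png",t)
cv2.imwrite("pics/c7.png",np.hstack([cv2.resize(s[90:190,285:365],None,fx=5,fy=5),cv2.resize(t[165:265,315:395],None,fx=5,fy=5)]))
X=status.get_obs()["tcp_pos"]
print("tcp",proj("side",X),"bulb",proj("side",X-[0,0,.04]),"head",proj("side",np.array([.5235,-.252,.122])))
```

```text
[13.1, array([ 0.524 , -0.2509,  0.2294]), array([-0.0012, -0.0003, -0.0006])]
tcp [324.70567503 122.83470539] bulb [323.82117217 135.42950296] head [322.61682074 155.46015007]
```

View pics/c7.png

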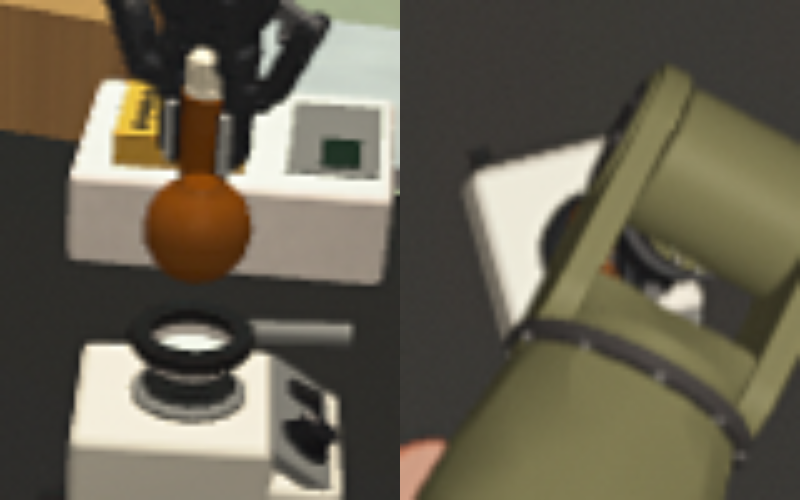

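```bash
python3 -c "
from h import *
print(tri((322.8,155.9),(354.85,214.1)))"
```

```text
(array([ 0.52328519, -0.25221159,  0.12045284]), np.float64(0.0007757787697892141))
```

>>> jog_arm(segments=[0,0,0,-0.0012,0,0.008,0,0,0,0,-0.0012,0,0.02,0,0,0,0,-0.0012,0,0.031,0,0,0,0,-0.0012,0,0.038,0,0,0,0,-0.0012,0,0.042,0,0,0,0,-0.0012,0,0.042,0,0,0,0,-0.0012,0,0.042,0])

```text
time_s: 13.9
tcp_pos: [0.5236, -0.253, 0.1876]
tcp_rot: [0.784, 0.621, 0.0, 0.0]
ft_force: [0.6, -0.3, -1.9]
opening: 0.318
finger_force: 59.1
```

>>> jog_arm(segments=[0,0,0,0,0,0.001,0,0,0,0,0,0,0.002,0,0,0,0,0,0,0.003,0,0,0,0,0,0,0.004,0,0,0,0,0,0,0.004,0])

```text
time_s: 14.4
tcp_pos: [0.5234, -0.2529, 0.1831]
tcp_rot: [0.784, 0.621, -0.0, -0.0]
ft_force: [0.2, 0.4, -2.0]
opening: 0.319
finger_force: 59.1
```

>>> jog_arm(segments=[0,0,0,0,0,0.001,0,0,0,0,0,0,0.002,0,0,0,0,0,0,0.003,0,0,0,0,0,0,0.003,0,0,0,0,0,0,0.003,0])

```text
time_s: 14.9
tcp_pos: [0.5235, -0.2529, 0.1806]
tcp_rot: [0.784, 0.621, 0.0, 0.0]
ft_force: [-2.0, 0.7, 2.4]
opening: 0.321
finger_force: 59.5
```

>>> jog_arm(segments=[0,0,0,0,-0.0005,0.001,0,0,0,0,0,-0.0005,0.002,0,0,0,0,0,-0.0005,0.003,0,0,0,0,0,-0.0005,0.004,0,0,0,0,0,-0.0005,0.004,0,0,0,0,0,-0.0005,0.004,0])

```text
time_s: 15.5
tcp_pos: [0.5232, -0.2528, 0.1765]
tcp_rot: [0.784, 0.621, 0.0, 0.0]
ft_force: [-0.4, 0.0, 6.1]
opening: 0.32
finger_force: 59.9
```

>>> jog_arm(segments=[0,0,0,0,0,0.001,0,0,0,0,0,0,0.002,0,0,0,0,0,0,0.003,0,0,0,0,0,0,0.003,0,0,0,0,0,0,0.003,0])

```text
time_s: 16.0
tcp_pos: [0.5232, -0.2529, 0.1738]
tcp_rot: [0.784, 0.621, 0.0, 0.0]
ft_force: [-0.7, 0.8, 7.3]
opening: 0.319
finger_force: 60.1
```

>>> jog_arm(segments=[0,0,0,0,0,0.001,0,0,0,0,0,0,0.002,0,0,0,0,0,0,0.002,0,0,0,0,0,0,0.002,0])

```text
time_s: 16.4
tcp_pos: [0.5232, -0.2529, 0.172]
tcp_rot: [0.784, 0.621, 0.0, 0.001]
ft_force: [-1.1, 0.8, 9.8]
opening: 0.316
finger_force: 60.2
```

>>> jog_arm(segments=[0,0,0,0,0,0.0005,0,0,0,0,0,0,0.001,0,0,0,0,0,0,0.001,0,0,0,0,0,0,0.001,0])

```text
time_s: 16.8
tcp_pos: [0.5233, -0.2529, 0.1714]
tcp_rot: [0.784, 0.621, 0.0, 0.001]
ft_force: [-2.3, 1.5, 12.6]
opening: 0.318
finger_force: 60.6
```

>>> jog_arm(segments=[0,0,0,0,0,0,0,0,0,0,0,0,0,0,0,0,0,0,0,0,0,0,0,0,0,0,0,0,0,0,0,0,0,0,0])

```text
time_s: 17.3
tcp_pos: [0.5233, -0.2529, 0.1714]
tcp_rot: [0.784, 0.621, 0.0, 0.001]
ft_force: [-2.3, 1.3, 12.6]
opening: 0.318
finger_force: 60.6
```

Run:
```python
from h import *
s=grab_frame("side")[:,:,::-1]
cv2.imwrite("pics/c8.png",np.hstack([cv2.resize(s[90:190,285:365],None,fx=5,fy=5),cv2.resize(s[180:300,220:300],None,fx=5,fy=500/120)]))
```

```text
(no output)
```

View pics/c8.png

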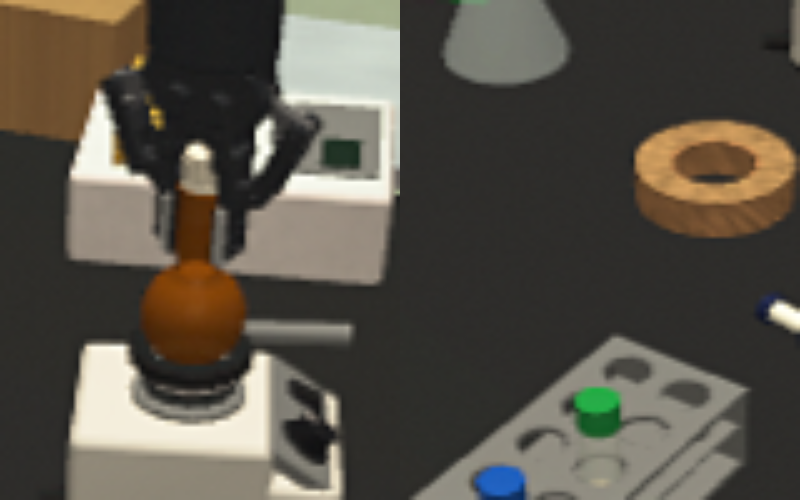

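The picture shows the bulb seated in the ring at crop (193,315), with the bellows compressed. The flask is upright and the stopper is in at (200,170). The cork ring and tubes are undisturbed, and the force is steady at about 12.6 N.

```bash
python3 -c "
from bench import env, order, status, grab_frame, get_calibration
print(order.close_job())"
```

```text
the job is handed in; nothing more can be done
None
```

The stopper is home in the flask, and the flask is held upright by its neck in the mixer head. It is pressed to about the bottom of the head's travel with a steady 12.6 N, and the job was handed in at about 17 s.

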